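Slide a lens cap along the rail into the fixture's corner

TASK

The flat lens cap lying on the bed of the metal locating fixture has to go into the fixture's corner pocket for marking. With the fingertips, first push it straight across the bed until it touches the long rail, then slide it along the rail, keeping it against the rail all the way, into the corner pocket until it rests against both the rail and the end stop. Do not grip it, lift it or tip it, leave the other caps and the tape roll alone, and end clear of everything.

Things in the scene. Friction and masses are not known exactly. Their poses are not given: they have to be found in the camera images.
- fixture: Bare-metal locating fixture bolted to the bench (does not move). Origin on the bench surface; x points to the rail, y runs along the rail to the closed end with the corner pocket, z up. In this frame, mm: flat aluminium bed x -85 to 65, y -140 to 140, top at z 10, -y end open. On it stand three dark steel bars, tops at z 22: rail, end stop, lip. All waxed: friction about 0.15.
- rail (a point): Long rail: this point is on the edge where the face that the cap touches meets the bed, halfway along: fixture x 50, y 0, z 10 mm. The rail spans x 50 to 65, y -140 to 140, up to z 22 mm (12 above the bed). Axes as the fixture's.
- end_stop (a point): End stop across the closed end: this point is at the foot of its face in the pocket, fixture x 22.5, y 125, z 10 mm. The bar spans x -40 to 50, y 125 to 140, up to z 22 mm. Axes as the fixture's.
- lip (a point): Short lip parallel to the rail, the pocket's third side: this point is the end of its inner face at the pocket's mouth, fixture x -9, y 91, z 10 mm. The bar spans x -24 to -9, y 91 to 125, up to z 22 mm. Between rail and lip the pocket is 59 mm wide; it is 34 mm deep, open towards -y and at the top. Axes as the fixture's.
- seat (a point): Point on the bed's top where the centre of the cap's underside lies when the cap is home: fixture x 22.5, y 97.5, z 10 mm. The home cap sticks 21 mm out of the pocket's mouth. Axes as the fixture's.
- cap: The part to move: flat black pinch lens cap, solid disc 55 mm across, 9 mm thick, 30 g, loose. Origin: centre of its underside, z up. It starts flat on the bed, its rim 32 to 53 mm from the rail, and 137 to 203 mm along the rail from home. It slides easily on the waxed fixture (friction with fingers 0.6 or more); its turn does not matter.
- ribbed_cap: Bystander: rear lens cap with ribbed rim, open side up, 69 mm across, 16 mm tall, loose on the bench beside the fixture. Origin: centre of its underside.
- small_cap: Bystander: small hollow body cap, 43 mm across, 10 mm tall, loose on the bench beside the fixture. Origin: centre of its underside.
- tape: Bystander: roll of white masking tape, 54 mm across, 17 mm tall, loose on the bench beside the fixture. Origin: centre of its underside.
There are look-alikes about, which are no part of the job. What is shaped like the cap but orange is not meant.

How it is judged:
By the outcome, as a careful person would: the job done as asked, in the order asked, and still so for the second after the job is handed in, with the robot touching nothing.
It also fails if it takes over 48 s, if anything falls off the work surface, if the arm or the gripper's body presses on something with over 40 N, if the wrist force passes 120 N, or if a joint passes its speed limit or range.

ROBOT

A 7-joint arm with a two-finger parallel gripper is mounted at the origin on a cart in front of the work surface, level with it; the furniture and walls round the work are solid. World frame = base frame: x ahead of the robot, y to its left, z up, the work surface at z = 0. Lengths are in m, angles in rad, forces in N, time in s.
With the tool pointing down it reaches from about 0.425 to 0.8 m from the base axis. Payload 8.3 kg.
Tool frame: the origin (TCP) lies at the very end of the fingers, on their centre line; the grasp point (between the pads) lies 19 mm behind it (arm.grasp_offset is the distance from the TCP to the grasp point, in m); z points along the fingers, y is the line along which they close (so a half turn about z gives the same grasp; the last joint's range is limited). The gripper opens to 85 mm and grips with 20 to 120 N. Pads are 22 mm wide; open, the fingers measure 114 mm over their backs; the gripper's body (76 mm by 85 mm) begins 54 mm behind the grasp point. The pads swing forward as they close: fully open they stand 13 mm farther back than shut.
Start: joints at [-1.182, 0.383, 0.016, 1.37, -0.006, 1.388, -0.046], TCP at [0.273, 0.562, 0.231] pointing down, gripper open.
Joint ranges: [-2.95, 2.95], [-0.25, 2.06], [-1.52, 1.56], [0.18, 2.33], [-1.44, 4.58], [0.02, 2.06], [-3.01, 3.01]. Speed limits (rad/s): [2.39, 2.39, 3.01, 3.01, 3.14, 3.14, 3.14].

INTERFACE

Orientations are given as a rotation vector (axis times angle).
In Python, from station import arm gives the robot as it stands.
- The arm moves only by the tool arm_command, never from a script. Its argument "motion" is a list of rows, each a list of 7 numbers: the shift along the tool's x, y, z in cm, then the turn, a rotation vector about the tool's x, y, z in degrees, then the finger opening in cm, from 0 to 8.54. A call has exactly 10 rows; each row is the pose to reach, as a shift and turn from the pose commanded when the call began, along the tool's axes at that moment; what a row does not reach only later rows make up. A row lasts 1/12 s, in which the tool goes at most 41.7 mm and 7.16 degrees, less where a joint would pass 70% of its speed; a pose out of reach is approached as far as the arm can. A call with a gripper value outside its range is refused whole. The fingers move at their own pace and stop on an object; the grip force is fixed at half the most. Time passes only in rows, so rows that repeat a pose let the fingers close, or fill a call up. It gives the time, the measured TCP pose, the force, the opening and the grip force at its end, in the units of the state.
- arm.state(): the state, without advancing time (a new reading comes with each control period).
- arm.read_camera(name): name is "scene" or "top"; returns (picture, depth): 420x560x3 uint8, red, green, blue; 420x560 float32, m along the optical axis (not along the pixel's ray), 0 where there is no reading.
- arm.camera_info(name): a dict with "fx", "fy", "cx", "cy" (pixels), "extrinsics" (4x4, takes a point from camera to world coordinates). Camera axes: x right, y down, z forward; pixel columns grow to the right and rows downward; lengths in m; the calibration is good to about 2 mm. A picture is of the moment at which its call begins. camera_info takes no time and is no camera call.
- arm.finish_job(): hands the job in; it is judged then, once.
The state is a dict: "t": time; "joint_pos": joint angles; "joint_velocities": joint speeds; "joint_efforts": joint torques, N m; "tcp_pos": TCP position; "ee_rot": TCP orientation; "contact_force": force on the tool from outside, world axes, zero at the start; "torque": the same for the moment, N m; "width": opening from 0.0 (shut) to 1.0 (fully open); "grasp_force": force on a finger pad.
Only numpy, scipy, OpenCV 4.12 (cv2) and the standard library are available. Lean on these libraries where they do the work, as an engineer would, in place of code of your own. Each camera call takes 0.05 s, during which the arm holds its last target. There are 200 camera calls.

## Working session

There is one attempt and no reset: what is moved stays moved. The work goes in short steps, Python scripts to look and compute and a tool call to move; the robot and the scene stay as the last step left them, time stands still between calls to the robot, and variables do not carry over. Pictures are saved under pics/ and viewed, at most 10 in all, crops included, and the job is handed in when it is done.

Besides the shell and the picture viewer there is one more tool, called in YAML: its name, and indented under it one key for each argument. arm_command: Moves the arm, as the interface text tells. Its arguments: {"type":"object","properties":{"motion":{"type":"array","items":{"type":"array","items":{"type":"number"}}}},"required":["motion"]}

```bash
ls; mkdir -p pics; python3 - <<'E'
from station import arm
import cv2,numpy as np
for n in("scene","top"):
    p,d=arm.read_camera(n); cv2.imwrite(f"pics/{n}0.png",p[:,:,::-1]); np.savez(f"{n}0.npz",p=p,d=d)
    i=arm.camera_info(n); print(n,i["fx"],i["fy"],i["cx"],i["cy"],np.round(i["extrinsics"],4).tolist())
s=arm.state();print(s)
E
```

```text
pics
scene 400.49388365766663 400.49388365766663 275.3419315351509 206.64714442083886 [[0.6866, -0.4425, 0.5769, 0.0842], [-0.7269, -0.437, 0.5298, -0.6086], [0.0176, -0.7831, -0.6216, 0.5796], [0.0, 0.0, 0.0, 1.0]]
top 419.3102116171637 419.3102116171637 281.4234304925594 206.07508304733682 [[-0.0251, -0.9942, 0.1048, 0.4893], [-0.9992, 0.0282, 0.0283, -0.176], [-0.0311, -0.104, -0.9941, 0.9073], [0.0, 0.0, 0.0, 1.0]]
{'t': 0.1, 'joint_pos': array([-1.18191125,  0.3841474 ,  0.01637651,  1.37102485, -0.00629389,
        1.38821033, -0.04648444]), 'joint_velocities': array([-5.46292213e-06, -1.20782205e-03,  2.47865678e-04, -3.43321744e-03,
       -5.57678913e-05,  2.62272494e-03, -4.07354185e-04]), 'joint_efforts': array([ 4.21313744e-03, -6.29132581e+01,  8.48026369e-01, -3.72754812e+01,
        1.69108354e-02,  1.04766298e-02,  1.43530934e-05]), 'tcp_pos': array([0.27263088, 0.56190655, 0.23039401]), 'ee_rot': array([-7.03440795e-01, -3.06145527e+00,  2.67472174e-03]), 'contact_force': array([ 0.948822  , -0.21870519,  1.09165323]), 'torque': array([-0.00417908, -0.03443306,  0.0106801 ]), 'grasp_force': 0.0, 'width': 1.0020222245930435}
```

View pics/scene0.png

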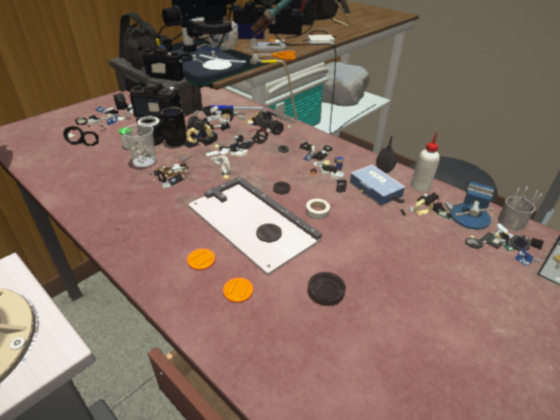

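View pics/top0.png

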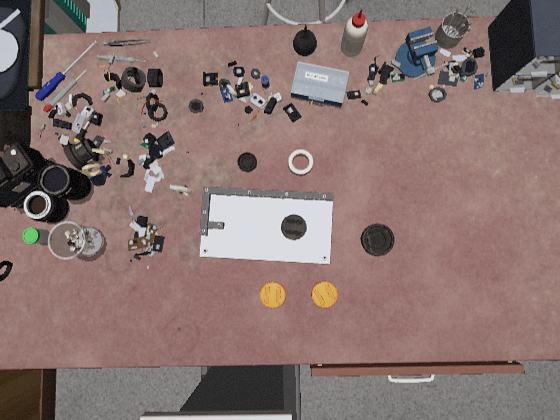

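Candidates for the cap: black disc at top (294,227) on the white bed (scene (269,233)). Others are the orange discs (272,295) and (324,294), the small cap (247,162), the ribbed cap (377,239) and the tape (300,162). Only the disc at (294,227) is black, flat and on the bed. I'll measure it and the bed, and confirm in a crop.

```bash
cat > h.py <<'E'
import numpy as np,cv2
from station import arm
def ray(n,uv,z):
    i=arm.camera_info(n);E=np.array(i["extrinsics"]);uv=np.atleast_2d(uv).astype(float)
    d=np.c_[(uv[:,0]-i["cx"])/i["fx"],(uv[:,1]-i["cy"])/i["fy"],np.ones(len(uv))]@E[:3,:3].T
    o=E[:3,3]; return (o+d*((z-o[2])/d[:,2])[:,None])[:,:2]
def capc(p,n="top",roi=(195,190,145,78),z=.019):
    x,y,w,h=roi;g=cv2.cvtColor(p,cv2.COLOR_RGB2GRAY)[y:y+h,x:x+w]
    m=(g<110).astype(np.uint8); m=cv2.morphologyEx(m,cv2.MORPH_OPEN,np.ones((11,11),np.uint8))
    c=max(cv2.findContours(m,cv2.RETR_EXTERNAL,cv2.CHAIN_APPROX_NONE)[0],key=cv2.contourArea)
    M=cv2.moments(c);uv=np.array([M["m10"]/M["m00"]+x,M["m01"]/M["m00"]+y])
    return uv,cv2.contourArea(c),ray(n,uv,z)[0]
E
python3 - <<'E'
from h import *
p=np.load("top0.npz")["p"]
print(capc(p))
hsv=cv2.cvtColor(p,cv2.COLOR_RGB2HSV)
m=((hsv[...,1]<40)&(hsv[...,2]>150)).astype(np.uint8);m[:185]=0;m[270:]=0;m[:,:195]=0;m[:,340:]=0
c=max(cv2.findContours(m,cv2.RETR_EXTERNAL,cv2.CHAIN_APPROX_NONE)[0],key=cv2.contourArea)[:,0]
r=cv2.boundingRect(c);print(r)
def edge(sel):
    w=ray("top",c[sel],.01);vx,vy,x0,y0=cv2.fitLine(w.astype(np.float32),cv2.DIST_HUBER,0,1e-4,1e-4).ravel();return np.array([x0,y0]),np.array([vx,vy]),len(w)
u,v=c.T
for nme,s in dict(low=(v>250)&(u>215)&(u<320),rail=(v<208)&(u>225)&(u<320),right=(u>322)&(v>208)&(v<255),left=(u<208)&(v>240)&(v<255)).items():
    o,d,k=edge(s);print(nme,o.round(4),d.round(4),np.degrees(np.arctan2(d[1],d[0])).round(2),k)
i=cv2.resize(p[180:275,185:345,::-1],None,fx=5,fy=5,interpolation=cv2.INTER_CUBIC);cv2.imwrite("pics/crop1.png",i)
E
```

```text
(array([293.10646535, 226.87959737]), 430.5, array([ 0.53795066, -0.17436506]))
(199, 194, 134, 70)
low [ 0.47   -0.1178] [0.0836 0.9965] 85.2 104
rail [ 0.6023 -0.1367] [0.0824 0.9966] 85.27 94
right [ 0.5212 -0.2535] [ 0.9975 -0.0704] -4.04 46
left [0.4981 0.0272] [ 0.9945 -0.1048] -6.02 14
```

View pics/crop1.png

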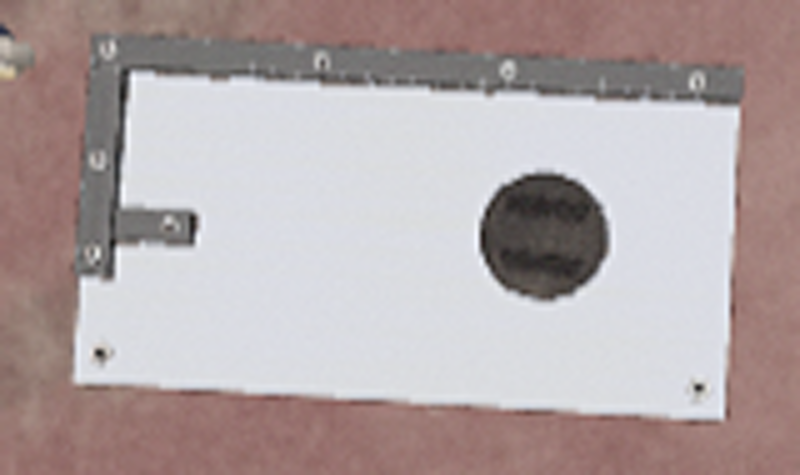

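The crop shows the black pinch cap at crop (543,235), which is top-view pixel (294,227), alone on the bed. The rail is at the top, the end stop on the left, and the lip at crop (160,225).

In the fixture frame the cap is at about (-12, -59) mm. I'll push with shut fingers, using the tool +x side as the face.

```bash
cat >> h.py <<'E'
from scipy.spatial.transform import Rotation as R
YF=np.array([.083,.9966]);XF=np.array([.9966,-.083]);O=np.array([.5547,-.1168])
def tofix(w): d=np.asarray(w)[:2]-O; return np.array([d@XF,d@YF])*1000
def goto(fx,fy,z,ang,pose=None):
    """fixture mm, world z mm, ang = tool x heading from fixture x, deg; print shift/turn from pose"""
    s=arm.state();p,r=(s["tcp_pos"],R.from_rotvec(s["ee_rot"])) if pose is None else pose
    t=np.r_[O+XF*fx/1e3+YF*fy/1e3,z/1e3];a=np.radians(ang)+np.arctan2(XF[1],XF[0])
    x=np.array([np.cos(a),np.sin(a),0]);Z=np.array([0,0,-1.]);T=R.from_matrix(np.c_[x,np.cross(Z,x),Z])
    print("shift cm",(r.inv().apply(t-p)*100).round(2),"turn",np.degrees((r.inv()*T).as_rotvec()).round(2),"fix now",tofix(p).round(1),"z",(p[2]*1e3).round(1))
    return t,T
E
python3 - <<'E'
from h import *
d=np.load("top0.npz")["d"];i=arm.camera_info("top");E=np.array(i["extrinsics"])
v,u=np.mgrid[:420,:560];P=np.stack([(u-i["cx"])/i["fx"]*d,(v-i["cy"])/i["fy"]*d,d],-1)@E[:3,:3].T+E[:3,3]
k=(d>0)&(P[...,0]>.2)&(P[...,0]<.7)&(P[...,1]<.5);print("max z",P[...,2][k].max())
goto(-20,220,231,90);goto(-65,-59,100,0)
E
```

```text
max z 0.14272747880682124
shift cm [-4.521e+01 -2.895e+01 -1.000e-02] turn [-9.000e-02  6.000e-02  6.888e+01] fix now [-337.4  653. ] z 230.4
shift cm [-51.07 -56.57  13.14] turn [-2.0000e-02  1.4000e-01  1.5888e+02] fix now [-337.4  653. ] z 230.4
```

arm_command:
  motion:
    - [-2.5,-1.6,0,0,0,5,0]
    - [-5,-3.2,0,0,0,11,0]
    - [-7.5,-4.8,0,0,0,17,0]
    - [-10,-6.4,0,0,0,23,0]
    - [-12.5,-8,0,0,0,29,0]
    - [-15.5,-9.9,0,0,0,35,0]
    - [-18.5,-11.8,0,0,0,41,0]
    - [-21.5,-13.8,0,0,0,47,0]
    - [-24.5,-15.7,0,0,0,53,0]
    - [-27.5,-17.6,0,0,0,59,0]

```text
t: 0.93
tcp_pos: [0.4438, 0.2821, 0.231]
ee_rot: [-2.126, -2.313, 0.001]
contact_force: [1.7, 0.3, -0.1]
width: -0.001
grasp_force: 0.0
```

```bash
python3 - <<'E'
from h import *
goto(-20,220,231,90);goto(-65,-59,150,0)
E
```

```text
shift cm [-18.66   9.39   0.  ] turn [-0.03  0.01  9.59] fix now [-143.7  388.3] z 231.0
shift cm [-45.42   0.31   8.11] turn [-2.000e-02  4.000e-02  9.959e+01] fix now [-143.7  388.3] z 231.0
```

arm_command:
  motion:
    - [-3,0,0,0,0,6,0]
    - [-6,0,0,0,0,12,0]
    - [-9,0,0,0,0,18,0]
    - [-12,0,0,0,0,24,0]
    - [-15.5,0,0,0,0,30,0]
    - [-19,0,0,0,0,36,0]
    - [-22.5,0.1,0,0,0,42,0]
    - [-26,0.2,0,0,0,48,0]
    - [-29.5,0.2,0,0,0,54,0]
    - [-33,0.2,0,0,0,60,0]

```text
t: 1.77
tcp_pos: [0.4744, -0.0463, 0.2312]
ee_rot: [-2.997, -0.94, 0.0]
contact_force: [1.2, 0.8, -0.6]
width: -0.0
grasp_force: 0.0
```

```bash
python3 - <<'E'
from h import *
goto(-66,-59,60,0)
E
```

```text
shift cm [-6.28 10.72 17.11] turn [-2.000e-02  1.000e-02  3.959e+01] fix now [-85.9  63.6] z 231.2
```

arm_command:
  motion:
    - [-0.8,1.4,2,0,0,5,0]
    - [-1.6,2.8,4,0,0,10,0]
    - [-2.5,4.2,6,0,0,15,0]
    - [-3.4,5.7,8,0,0,20,0]
    - [-4.2,7.2,10,0,0,25,0]
    - [-5.1,8.7,12,0,0,30,0]
    - [-5.9,10,14,0,0,35,0]
    - [-6.28,10.72,15.8,0,0,39.6,0]
    - [-6.28,10.72,17.1,0,0,39.6,0]
    - [-6.28,10.72,17.1,0,0,39.6,0]

```text
t: 2.6
tcp_pos: [0.4828, -0.1685, 0.0574]
ee_rot: [3.139, -0.125, -0.008]
contact_force: [0.2, -0.2, 0.1]
width: -0.001
grasp_force: 0.0
```

```bash
python3 - <<'E'
from h import *
goto(-66,-59,14,0)
p,_=arm.read_camera("scene");cv2.imwrite("pics/s1.png",cv2.resize(p[150:300,150:350,::-1],None,fx=4,fy=4))
p,_=arm.read_camera("top");cv2.imwrite("pics/t1.png",cv2.resize(p[180:275,185:345,::-1],None,fx=5,fy=5))
E
```

```text
shift cm [0.15 0.15 4.34] turn [0.02 0.31 0.2 ] fix now [-67.3 -57.4] z 57.4
```

View pics/s1.png

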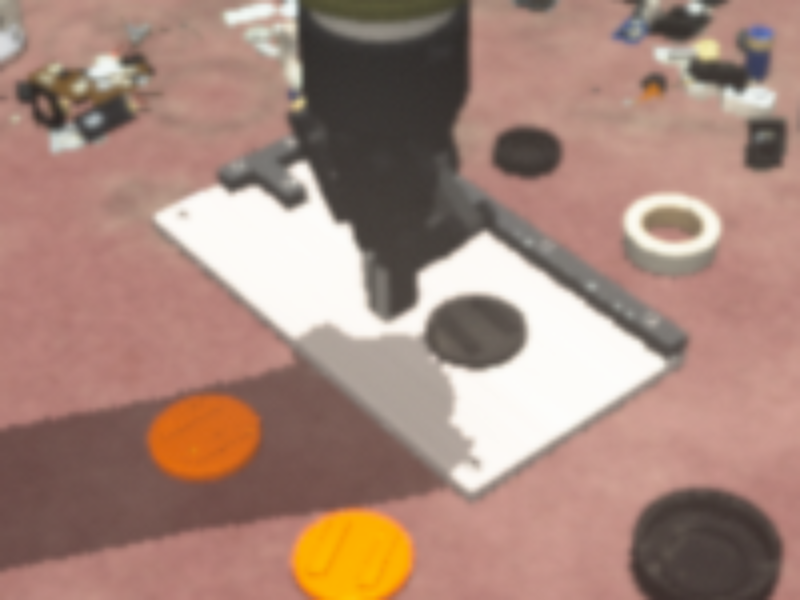

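The view shows the shut fingertips at crop (388,315) above the bed, on the robot side of the cap at (475,330). The descent is clear.

arm_command:
  motion:
    - [0,0.1,1,0,0,0,0]
    - [0,0.1,2,0,0,0,0]
    - [0,0.1,3,0,0,0,0]
    - [0,0.1,3.5,0,0,0,0]
    - [0,0.1,4,0,0,0,0]
    - [0,0.1,4.2,0,0,0,0]
    - [0,0.1,4.4,0,0,0,0]
    - [0,0.1,4.5,0,0,0,0]
    - [0,0.1,4.5,0,0,0,0]
    - [0,0.1,4.5,0,0,0,0]

```text
t: 3.53
tcp_pos: [0.4852, -0.1695, 0.0155]
ee_rot: [3.139, -0.123, 0.0]
contact_force: [0.6, -0.1, -0.4]
width: -0.001
grasp_force: 0.0
```

```bash
python3 - <<'E'
from h import *
goto(-20,-59,14,0);print(arm.state()["contact_force"])
p,_=arm.read_camera("scene");cv2.imwrite("pics/s2.png",cv2.resize(p[150:300,150:350,::-1],None,fx=4,fy=4))
E
```

```text
shift cm [4.49 0.09 0.15] turn [ 0.   -0.02  0.27] fix now [-64.9 -58.3] z 15.5
[ 0.63236528 -0.09592686 -0.36508387]
```

View pics/s2.png

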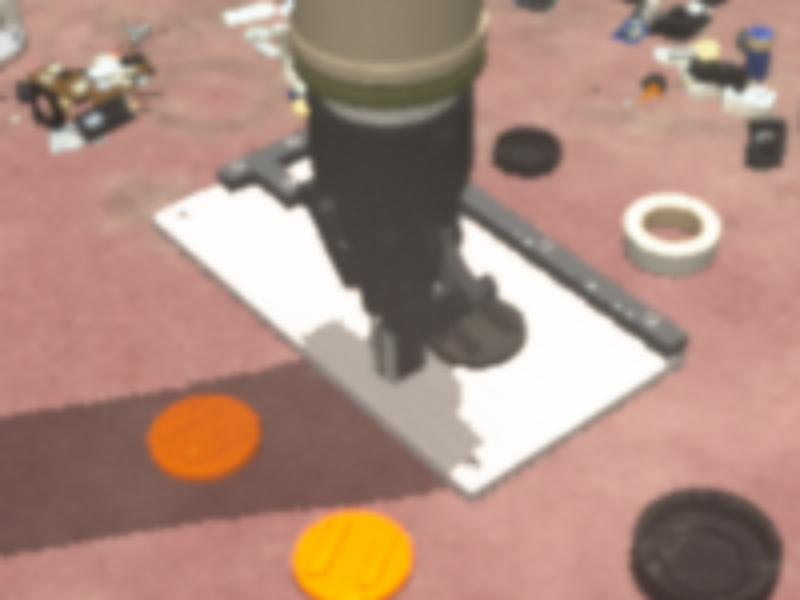

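Tip at crop (390,375), just above the bed and clear of the cap at (480,330). Starting the push toward the rail.

arm_command:
  motion:
    - [0.4,0.08,0.15,0,0,0.3,0]
    - [0.8,0.08,0.15,0,0,0.3,0]
    - [1.2,0.08,0.15,0,0,0.3,0]
    - [1.6,0.08,0.15,0,0,0.3,0]
    - [2.0,0.08,0.15,0,0,0.3,0]
    - [2.4,0.08,0.15,0,0,0.3,0]
    - [2.7,0.08,0.15,0,0,0.3,0]
    - [2.9,0.08,0.15,0,0,0.3,0]
    - [3.0,0.08,0.15,0,0,0.3,0]
    - [3.0,0.08,0.15,0,0,0.3,0]

```text
t: 4.42
tcp_pos: [0.515, -0.1726, 0.0137]
ee_rot: [3.139, -0.131, -0.0]
contact_force: [0.4, -0.4, -0.5]
width: 0.001
grasp_force: 0.0
```

```bash
python3 - <<'E'
from h import *
goto(-16,-59,14,0);print(arm.state()["contact_force"])
for n,b in(("scene",(150,150,50*4,150)),("top",(185,180,160,95))):
    p,_=arm.read_camera(n);x,y,w,h=b;cv2.imwrite(f"pics/{n}3.png",cv2.resize(p[y:y+h,x:x+w,::-1],(400,300)))
cv2.imwrite("pics/c3.png",np.hstack([cv2.imread("pics/scene3.png"),cv2.imread("pics/top3.png")]))
E
```

```text
shift cm [ 1.89  0.01 -0.03] turn [ 0.01  0.01 -0.03] fix now [-34.9 -58.9] z 13.7
[ 0.38129595 -0.35284227 -0.46663455]
```

View pics/c3.png

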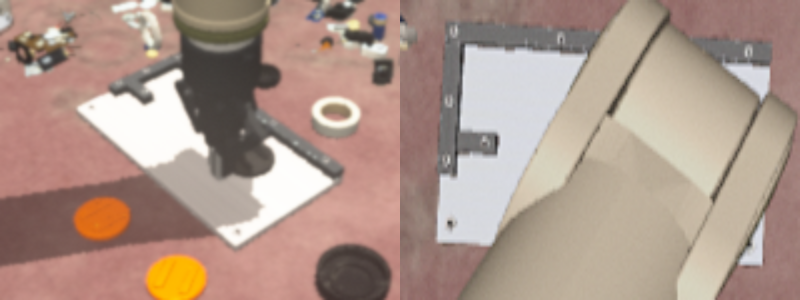

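arm_command:
  motion:
    - [0.2,0,0,0,0,0,0]
    - [0.4,0,0,0,0,0,0]
    - [0.6,0,0,0,0,0,0]
    - [0.8,0,0,0,0,0,0]
    - [1.0,0,0,0,0,0,0]
    - [1.2,0,0,0,0,0,0]
    - [1.35,0,0,0,0,0,0]
    - [1.5,0,0,0,0,0,0]
    - [1.6,0,0,0,0,0,0]
    - [1.6,0,0,0,0,0,0]

```text
t: 5.35
tcp_pos: [0.531, -0.1739, 0.0138]
ee_rot: [3.139, -0.131, -0.0]
contact_force: [-0.1, 0.3, -0.6]
width: -0.002
grasp_force: 0.0
```

arm_command:
  motion:
    - [0.03,0,0,0,0,0,0]
    - [0.06,0,0,0,0,0,0]
    - [0.09,0,0,0,0,0,0]
    - [0.12,0,0,0,0,0,0]
    - [0.15,0,0,0,0,0,0]
    - [0.18,0,0,0,0,0,0]
    - [0.2,0,0,0,0,0,0]
    - [0.2,0,0,0,0,0,0]
    - [0.2,0,0,0,0,0,0]
    - [0.2,0,0,0,0,0,0]

```text
t: 6.18
tcp_pos: [0.5326, -0.174, 0.0137]
ee_rot: [-3.139, 0.131, 0.001]
contact_force: [-1.4, -0.4, 1.3]
width: 0.001
grasp_force: 0.8
```

```bash
python3 - <<'E'
from h import *
goto(-16,-59,14,0)
p,_=arm.read_camera("scene")
cv2.imwrite("pics/s4.png",cv2.resize(p[180:260,220:330,::-1],(770,560),interpolation=cv2.INTER_CUBIC))
E
```

```text
shift cm [ 0.13  0.01 -0.03] turn [-0.    0.02 -0.02] fix now [-17.3 -58.9] z 13.7
```

View pics/s4.png

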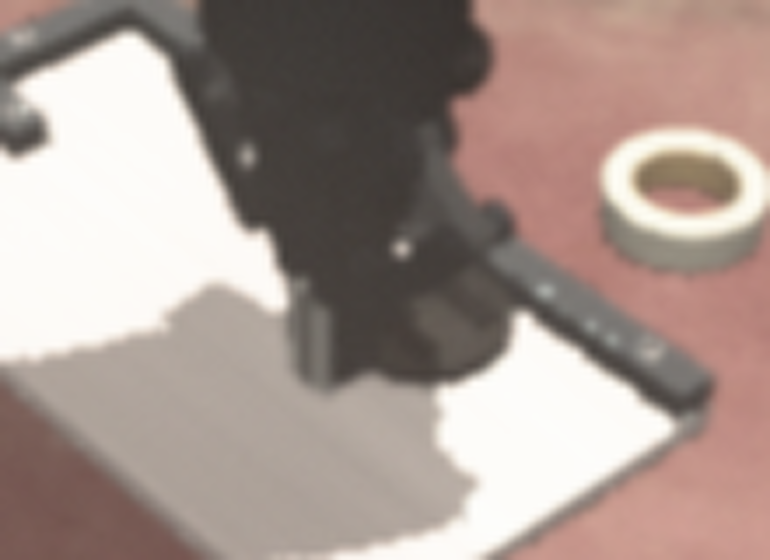

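The cap's far rim at crop (515,290) meets the rail, and the first contact force shows. One more small creep to be sure.

arm_command:
  motion:
    - [0.02,0,0,0,0,0,0]
    - [0.04,0,0,0,0,0,0]
    - [0.06,0,0,0,0,0,0]
    - [0.08,0,0,0,0,0,0]
    - [0.1,0,0,0,0,0,0]
    - [0.1,0,0,0,0,0,0]
    - [0.1,0,0,0,0,0,0]
    - [0.1,0,0,0,0,0,0]
    - [0.1,0,0,0,0,0,0]
    - [0.1,0,0,0,0,0,0]

```text
t: 7.07
tcp_pos: [0.5328, -0.1742, 0.0135]
ee_rot: [-3.138, 0.132, 0.003]
contact_force: [-6.2, 0.8, 4.2]
width: -0.004
grasp_force: 3.0
```

Contact with the rail is confirmed (6 N reaction). I'll back off and go round behind the cap, turning the face 75°.

arm_command:
  motion:
    - [-0.5,0,0,0,0,0,0]
    - [-1.2,0,0,0,0,0,0]
    - [-2.0,0.3,0,0,0,-6,0]
    - [-2.0,1.2,0,0,0,-12,0]
    - [-2.0,2.4,0,0,0,-18,0]
    - [-2.0,3.6,0,0,0,-24,0]
    - [-2.0,4.6,0,0,0,-30,0]
    - [-2.0,5.4,0,0,0,-36,0]
    - [-1.5,6,0,0,0,-42,0]
    - [-0.8,6.1,0,0,0,-48,0]

```text
t: 7.9
tcp_pos: [0.52, -0.2362, 0.0142]
ee_rot: [2.918, 1.16, 0.0]
contact_force: [-0.0, -0.7, -0.6]
width: -0.001
grasp_force: 0.0
```

```bash
python3 - <<'E'
from h import *
goto(12,-118,14,75)
E
```

```text
shift cm [2.73 2.47 0.02] turn [  0.07   0.03 -26.87] fix now [ -24.6 -121.8] z 14.2
```

arm_command:
  motion:
    - [0.4,0.4,0,0,0,-6,0]
    - [0.8,0.8,0,0,0,-12,0]
    - [1.3,1.2,0,0,0,-18,0]
    - [1.8,1.6,0,0,0,-23,0]
    - [2.2,2.0,0,0,0,-26.8,0]
    - [2.5,2.3,0,0,0,-26.8,0]
    - [2.7,2.4,0,0,0,-26.8,0]
    - [2.7,2.4,0,0,0,-26.8,0]
    - [2.7,2.4,0,0,0,-26.8,0]
    - [2.7,2.4,0,0,0,-26.8,0]

```text
t: 8.73
tcp_pos: [0.5565, -0.2333, 0.0137]
ee_rot: [-2.574, -1.801, 0.001]
contact_force: [1.4, -0.3, 0.5]
width: 0.002
grasp_force: 0.0
```

```bash
python3 - <<'E'
from h import *
goto(11,-97,14,75);goto(11,59,14,75)
p,_=arm.read_camera("scene");cv2.imwrite("pics/s5.png",cv2.resize(p[170:280,180:330,::-1],(770,560),interpolation=cv2.INTER_CUBIC))
E
```

```text
shift cm [ 1.82 -0.54 -0.03] turn [-0.02  0.02 -0.29] fix now [  11.4 -116. ] z 13.7
shift cm [16.87 -4.66 -0.03] turn [-0.02  0.02 -0.29] fix now [  11.4 -116. ] z 13.7
```

View pics/s5.png

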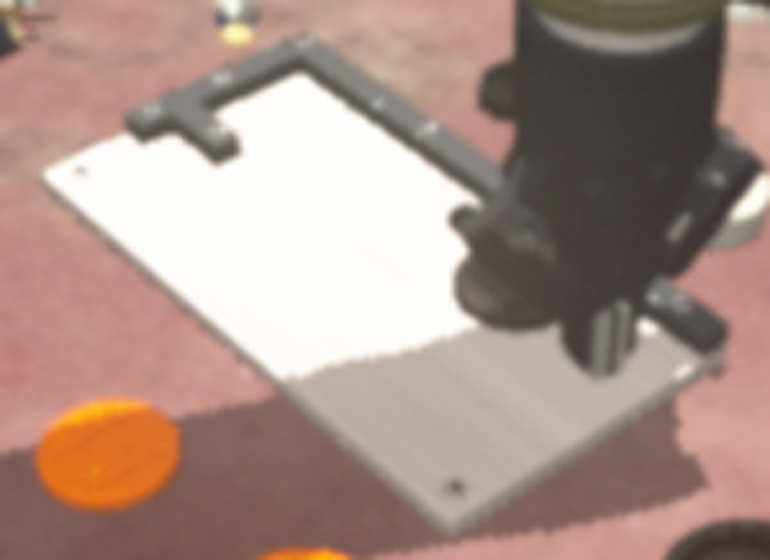

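The cap at crop (510,290) is still against the rail, with the finger behind it at (600,350). Sliding along the rail now.

arm_command:
  motion:
    - [0.29,-0.08,0.03,0,0,0,0]
    - [0.58,-0.16,0.03,0,0,0,0]
    - [0.87,-0.23,0.03,0,0,0,0]
    - [1.16,-0.31,0.03,0,0,0,0]
    - [1.45,-0.39,0.03,0,0,0,0]
    - [1.64,-0.44,0.03,0,0,0,0]
    - [1.84,-0.49,0.03,0,0,0,0]
    - [2.03,-0.54,0.03,0,0,0,0]
    - [2.22,-0.6,0.03,0,0,0,0]
    - [2.41,-0.65,0.03,0,0,0,0]

```text
t: 9.62
tcp_pos: [0.5589, -0.2084, 0.0135]
ee_rot: [2.573, 1.802, -0.0]
contact_force: [0.2, 0.1, -0.3]
width: -0.002
grasp_force: 0.1
```

arm_command:
  motion:
    - [0.29,-0.08,0,0,0,0,0]
    - [0.58,-0.16,0,0,0,0,0]
    - [0.87,-0.23,0,0,0,0,0]
    - [1.16,-0.31,0,0,0,0,0]
    - [1.45,-0.39,0,0,0,0,0]
    - [1.74,-0.47,0,0,0,0,0]
    - [2.03,-0.54,0,0,0,0,0]
    - [2.32,-0.62,0,0,0,0,0]
    - [2.61,-0.7,0,0,0,0,0]
    - [2.9,-0.78,0,0,0,0,0]

```text
t: 10.45
tcp_pos: [0.5616, -0.1782, 0.0135]
ee_rot: [2.573, 1.802, -0.0]
contact_force: [0.4, -1.5, -0.4]
width: 0.006
grasp_force: 0.1
```

```bash
python3 - <<'E'
from h import *
goto(11,59,14,75)
p,_=arm.read_camera("scene");cv2.imwrite("pics/s6.png",cv2.resize(p[170:280,180:330,::-1],(770,560),interpolation=cv2.INTER_CUBIC))
E
```

```text
shift cm [11.51 -3.23 -0.05] turn [-0.    0.   -0.22] fix now [ 12.  -60.6] z 13.5
```

View pics/s6.png

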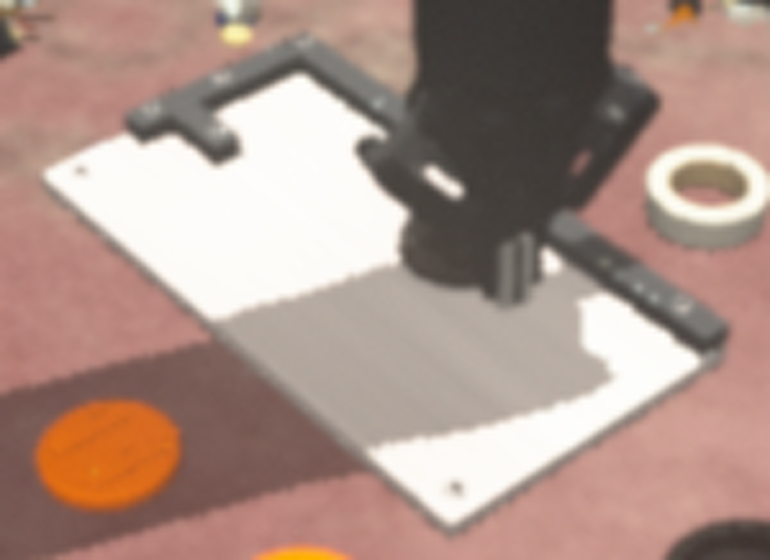

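The cap at crop (440,250) rides ahead of the fingertip (510,275) as planned. Continuing.

arm_command:
  motion:
    - [0.33,-0.09,-0.03,0,0,0,0]
    - [0.72,-0.2,-0.03,0,0,0,0]
    - [1.11,-0.31,-0.03,0,0,0,0]
    - [1.5,-0.42,-0.03,0,0,0,0]
    - [1.89,-0.52,-0.03,0,0,0,0]
    - [2.28,-0.63,-0.03,0,0,0,0]
    - [2.67,-0.74,-0.03,0,0,0,0]
    - [3.06,-0.85,-0.03,0,0,0,0]
    - [3.45,-0.96,-0.03,0,0,0,0]
    - [3.8,-1.06,-0.03,0,0,0,0]

```text
t: 11.33
tcp_pos: [0.5646, -0.1386, 0.0138]
ee_rot: [-2.573, -1.803, 0.0]
contact_force: [-0.4, 0.0, -0.1]
width: 0.001
grasp_force: 0.1
```

arm_command:
  motion:
    - [0.35,-0.1,0,0,0,0,0]
    - [0.72,-0.2,0,0,0,0,0]
    - [1.11,-0.31,0,0,0,0,0]
    - [1.5,-0.42,0,0,0,0,0]
    - [1.89,-0.52,0,0,0,0,0]
    - [2.28,-0.63,0,0,0,0,0]
    - [2.67,-0.74,0,0,0,0,0]
    - [3.06,-0.85,0,0,0,0,0]
    - [3.45,-0.96,0,0,0,0,0]
    - [3.8,-1.06,0,0,0,0,0]

```text
t: 12.17
tcp_pos: [0.5676, -0.0993, 0.0138]
ee_rot: [-2.573, -1.802, 0.0]
contact_force: [0.1, -0.4, 0.3]
width: -0.002
grasp_force: 0.1
```

```bash
python3 - <<'E'
from h import *
goto(12,59,14,75)
p,_=arm.read_camera("scene");cv2.imwrite("pics/s7.png",cv2.resize(p[170:280,180:330,::-1],(770,560),interpolation=cv2.INTER_CUBIC))
E
```

```text
shift cm [ 3.92 -1.01 -0.02] turn [-0.01  0.   -0.21] fix now [11.4 18.5] z 13.8
```

View pics/s7.png

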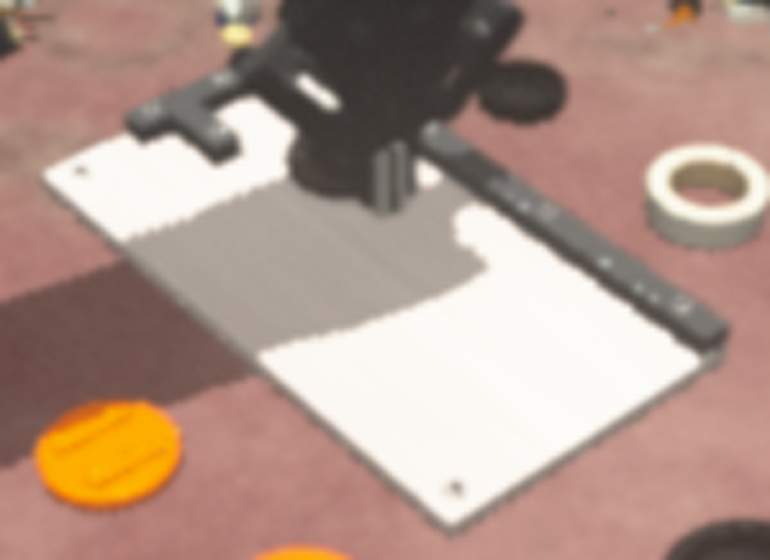

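The cap at crop (330,165) approaches the pocket, with the finger behind it at (390,185). On to near the stop, then creep by force.

arm_command:
  motion:
    - [0.35,-0.09,0,0,0,0,0]
    - [0.72,-0.19,0,0,0,0,0]
    - [1.11,-0.29,0,0,0,0,0]
    - [1.5,-0.39,0,0,0,0,0]
    - [1.89,-0.49,0,0,0,0,0]
    - [2.28,-0.59,0,0,0,0,0]
    - [2.6,-0.68,0,0,0,0,0]
    - [2.9,-0.76,0,0,0,0,0]
    - [3.2,-0.84,0,0,0,0,0]
    - [3.4,-0.9,0,0,0,0,0]

```text
t: 13.05
tcp_pos: [0.5708, -0.0643, 0.0138]
ee_rot: [-2.573, -1.803, 0.0]
contact_force: [0.3, 0.2, 0.9]
width: -0.001
grasp_force: 0.1
```

arm_command:
  motion:
    - [0.05,-0.01,0,0,0,0,0]
    - [0.1,-0.02,0,0,0,0,0]
    - [0.14,-0.04,0,0,0,0,0]
    - [0.18,-0.05,0,0,0,0,0]
    - [0.22,-0.06,0,0,0,0,0]
    - [0.26,-0.07,0,0,0,0,0]
    - [0.3,-0.08,0,0,0,0,0]
    - [0.3,-0.08,0,0,0,0,0]
    - [0.3,-0.08,0,0,0,0,0]
    - [0.3,-0.08,0,0,0,0,0]

```text
t: 13.88
tcp_pos: [0.571, -0.0617, 0.0138]
ee_rot: [-2.573, -1.802, 0.0]
contact_force: [-0.0, -0.2, 0.0]
width: -0.001
grasp_force: 0.0
```

```bash
python3 - <<'E'
from h import *
goto(12,59,14,75)
E
```

```text
shift cm [ 0.27 -0.04 -0.02] turn [-0.    0.   -0.22] fix now [11.7 56.3] z 13.8
```

arm_command:
  motion:
    - [0.03,-0.01,0,0,0,0,0]
    - [0.06,-0.02,0,0,0,0,0]
    - [0.09,-0.02,0,0,0,0,0]
    - [0.12,-0.03,0,0,0,0,0]
    - [0.15,-0.04,0,0,0,0,0]
    - [0.18,-0.05,0,0,0,0,0]
    - [0.2,-0.05,0,0,0,0,0]
    - [0.2,-0.05,0,0,0,0,0]
    - [0.2,-0.05,0,0,0,0,0]
    - [0.2,-0.05,0,0,0,0,0]

```text
t: 14.72
tcp_pos: [0.5712, -0.0596, 0.0138]
ee_rot: [-2.573, -1.802, 0.0]
contact_force: [0.6, 0.7, 0.4]
width: 0.001
grasp_force: 0.0
```

arm_command:
  motion:
    - [0.03,-0.01,0,0,0,0,0]
    - [0.06,-0.02,0,0,0,0,0]
    - [0.09,-0.02,0,0,0,0,0]
    - [0.12,-0.03,0,0,0,0,0]
    - [0.15,-0.04,0,0,0,0,0]
    - [0.15,-0.04,0,0,0,0,0]
    - [0.15,-0.04,0,0,0,0,0]
    - [0.15,-0.04,0,0,0,0,0]
    - [0.15,-0.04,0,0,0,0,0]
    - [0.15,-0.04,0,0,0,0,0]

```text
t: 15.55
tcp_pos: [0.5714, -0.0581, 0.0138]
ee_rot: [-2.573, -1.802, 0.0]
contact_force: [0.5, -0.2, 0.2]
width: -0.003
grasp_force: 0.0
```

arm_command:
  motion:
    - [0.03,-0.01,0,0,0,0,0]
    - [0.06,-0.02,0,0,0,0,0]
    - [0.09,-0.02,0,0,0,0,0]
    - [0.12,-0.03,0,0,0,0,0]
    - [0.15,-0.04,0,0,0,0,0]
    - [0.15,-0.04,0,0,0,0,0]
    - [0.15,-0.04,0,0,0,0,0]
    - [0.15,-0.04,0,0,0,0,0]
    - [0.15,-0.04,0,0,0,0,0]
    - [0.15,-0.04,0,0,0,0,0]

```text
t: 16.38
tcp_pos: [0.5714, -0.0572, 0.0138]
ee_rot: [2.573, 1.801, -0.001]
contact_force: [-1.1, -5.9, 0.0]
width: -0.006
grasp_force: 2.6
```

```bash
python3 - <<'E'
from h import *
goto(12,62,14,75)
E
```

```text
shift cm [ 0.12 -0.01 -0.02] turn [ 0.01  0.04 -0.25] fix now [11.7 60.8] z 13.8
```

Seated: 6 N reaction against the stop, with a component into the rail. Back straight off the face, then lift.

arm_command:
  motion:
    - [-0.1,0,0,0,0,0,0]
    - [-0.3,0,0,0,0,0,0]
    - [-0.8,0,0,0,0,0,0]
    - [-1.5,0,0,0,0,0,0]
    - [-2.3,0,0,0,0,0,0]
    - [-3.0,0,-0.5,0,0,0,0]
    - [-3.5,0,-2,0,0,0,0]
    - [-4,0,-4.5,0,0,0,0]
    - [-4,0,-7.5,0,0,0,0]
    - [-4,0,-10.5,0,0,0,0]

```text
t: 17.22
tcp_pos: [0.5569, -0.0955, 0.1199]
ee_rot: [-2.574, -1.8, 0.002]
contact_force: [0.7, -0.3, 0.7]
width: -0.001
grasp_force: 0.0
```

arm_command:
  motion:
    - [-3,2,-2,0,0,0,0]
    - [-6,4,-4,0,0,0,0]
    - [-9,5,-6,0,0,0,0]
    - [-12,5,-8,0,0,0,0]
    - [-15,5,-10,0,0,0,0]
    - [-18,5,-10,0,0,0,0]
    - [-20,5,-10,0,0,0,0]
    - [-20,5,-10,0,0,0,0]
    - [-20,5,-10,0,0,0,0]
    - [-20,5,-10,0,0,0,0]

```text
t: 18.05
tcp_pos: [0.5364, -0.2988, 0.2188]
ee_rot: [-2.573, -1.802, -0.001]
contact_force: [0.3, 1.4, 0.1]
width: -0.001
grasp_force: 0.0
```

```bash
python3 - <<'E'
from h import *
s=arm.state();print(tofix(s["tcp_pos"]),s["tcp_pos"])
p,_=arm.read_camera("top")
x,y,w,h=195,185,70,60
i=np.zeros_like(p);g=cv2.cvtColor(p,cv2.COLOR_RGB2GRAY)
# project fixture points (home-cap ring, z=19) and sample bed brightness vs. cap
E=np.linalg.inv(np.array(arm.camera_info("top")["extrinsics"]));c=arm.camera_info("top")
def px(f,z):
    q=np.r_[O+XF*f[0]/1e3+YF*f[1]/1e3,z/1e3,1];q=E@q;return c["fx"]*q[0]/q[2]+c["cx"],c["fy"]*q[1]/q[2]+c["cy"]
def prof(a,b,n):
    t=[px(np.array(a)+(np.array(b)-a)*k/(n-1),19) for k in range(n)]
    m=np.float32(t);return cv2.remap(g,m[:,0].reshape(1,-1),m[:,1].reshape(1,-1),cv2.INTER_LINEAR)[0].tolist()
print("y 50..130 step2.5 at x22.5",prof((22.5,50),(22.5,130),33))
print("x -30..60 step2.5 at y85",prof((-30,85),(60,85),37))
print("x -30..60 step2.5 at y97.5",prof((-30,97.5),(60,97.5),37))
E
```

```text
[  -3.09069381 -182.91235306] [ 0.53643993 -0.29881562  0.21880116]
y 50..130 step2.5 at x22.5 [205, 208, 205, 206, 206, 207, 208, 218, 72, 61, 72, 72, 71, 77, 74, 70, 67, 67, 67, 63, 69, 65, 63, 61, 61, 62, 57, 63, 57, 38, 67, 107, 105]
x -30..60 step2.5 at y85 [206, 206, 207, 207, 208, 209, 209, 208, 206, 207, 203, 124, 50, 66, 54, 42, 40, 46, 65, 73, 71, 74, 70, 67, 50, 46, 44, 57, 64, 61, 70, 88, 92, 110, 106, 105, 105]
x -30..60 step2.5 at y97.5 [206, 210, 157, 97, 112, 135, 136, 102, 125, 183, 118, 75, 80, 73, 68, 50, 41, 39, 52, 65, 62, 63, 64, 63, 56, 40, 41, 44, 56, 59, 58, 48, 53, 93, 105, 105, 105]
```

The cap is home: its near rim reads y ≈ 69 mm (70 expected) and its side edge x ≈ -2.5 mm (-2 expected). The arm is clear, so I'm handing in.

```bash
python3 -c "
from station import arm
print(arm.finish_job())"
```

```text
the job is handed in; nothing more can be done
None
```

The black lens cap was pushed to the long rail, slid along it into the corner pocket, and now rests against both the rail and the end stop to within about 1 mm by camera; the arm is clear and the job was handed in at about 18 s.

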